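Press a test cassette in the guarded hand press

TASK

With the fingertips, push the cassette carrier along its track into the press until it is fully home against the end stop. Then reach down through the window in the guard with closed fingers and press the lever all the way down, without touching the guard, and finish while still holding the lever down. Nothing is to be picked up or lifted, and the things standing around stay where they are.

Things in the scene. Friction and masses are not known exactly. Their poses are not given: they have to be found in the camera images.
- press: Fixed hand press, to the right of an upright glass partition (700 mm high, along y = 0 from x = 330 mm to the wall). Grey base plate 325 x 100 x 10 mm; origin on the worktop straight below the lever pad's middle; x points along the track into the press, away from the robot; z up. Base spans x = -200 to +125 mm. Two rails (tops 18 mm above the worktop, 48 mm apart inside, 68 mm outside) guide the carrier along x.
- carrier: Loose flat steel slide, 190 x 44 x 10 mm, about 0.25 kg, lying on the base plate between the rails; white cassette on its far end, upright black push block at its near end. Origin at the centre of its underside; x points into the press. Only friction holds it.
- push_face (a point): Middle of the rear (robot-side) upright face of the carrier's black push block, 36 mm above the worktop. The block is 18 mm thick, 44 mm wide; its top is 53 mm above the worktop. Home, against the end stop, this point lies at x = -120 mm in the press's frame; at the start it is 35 to 55 mm short of that.
- guard: Fixed guard over the press, not to be touched: fence of bars on legs, flat grey cover sheet with upper face 128 mm above the worktop (corner screws 131 mm). Origin on the worktop below the window's centre, up to 6 mm (x) and 10 mm (y) off the press's; axes parallel to the press's. Sheet spans x = -63 to +120, y = -78 to +78 mm.
- window (a point): Centre of the window in the cover sheet, at the height of the top of its rolled steel edge, 130 mm above the worktop. Clear opening 84 x 84 mm, sides parallel to the guard's axes; too narrow for widely open fingers.
- lever_pad (a point): Centre of the upper face of the lever's black pad, 34 x 34 mm, below the window; 110 mm above the worktop when released, about 93 mm when fully down. It moves with the lever.
- lever (a joint): Angle of the lever in rad: 0 released (up), 0.17 fully down at its stop. Hinged 100 mm behind the pad (farther from the robot), so the pad sinks about 17 mm. A spring pushes it back up: about 3 N at the pad to start, about 8 N fully down.
- dropper_bottle: Small white dropper bottle, 22 mm diameter, 58 mm high, loose, left of the track; origin at the centre of its underside. A bystander.
- sample_cup: Sample cup with a ribbed lid, 62 mm diameter, 68 mm high, loose, right of the track; origin at the centre of its underside. A bystander.
- forceps: Steel forceps lying flat on the worktop, 130 mm long, 18 mm wide, loose; origin at the centre of the underside. A bystander.
Mind the look-alikes: they are no part of the job. There is more than one size of the carrier; the one meant has the size given above.

How it is judged:
By the outcome, as a careful person would: the job done as asked, in the order asked, and still so for the second after the job is handed in, while the arm keeps its last pose, push and grip.
It also fails if it takes over 45 s, if anything falls off the work surface, if the arm or the gripper's body presses on something with over 40 N, if the wrist force passes 120 N, or if a joint passes its speed limit or range.

ROBOT

A 7-joint arm with a two-finger parallel gripper is mounted at the origin on a cart in front of the work surface, level with it; the furniture and walls round the work are solid. World frame = base frame: x ahead of the robot, y to its left, z up, the work surface at z = 0. Lengths are in m, angles in rad, forces in N, time in s.
With the tool pointing down it reaches from about 0.425 to 1.025 m from the base axis. Payload 9.4 kg.
Tool frame: the origin (TCP) lies midway between the tips of the shut fingers; the grasp point (between the pads) lies 19 mm behind it (ctrl.grip_depth is the distance from the TCP to the grasp point, in m); z points along the fingers, y is the line along which they close (so a half turn about z gives the same grasp; the last joint's range is limited). The gripper opens to 85 mm and grips with 20 to 120 N. Pads are 22 mm wide; open, the fingers measure 114 mm over their backs; the gripper's body (76 mm by 85 mm) begins 54 mm behind the grasp point. The pads swing forward as they close: fully open they stand 13 mm farther back than shut.
Start: joints at [1.201, 0.599, -0.003, 1.599, 0.002, 0.943, -0.08], TCP at [0.209, -0.694, 0.231] pointing down, gripper open.
Joint ranges: [-2.57, 2.57], [-0.35, 1.97], [-1.29, 1.29], [0.11, 2.56], [-1.05, 4.19], [0.11, 1.86], [-2.63, 2.63]. Speed limits (rad/s): [2.22, 2.22, 3.01, 3.01, 3.14, 3.14, 3.14].

INTERFACE

Orientations are given as [roll, pitch, yaw] about the fixed x, y, z axes, in that order (R = Rz(yaw) Ry(pitch) Rx(roll)).
In Python, from rig import ctrl, eyes gives the robot as it stands.
- The arm moves only by the shell command python3 -m handwheel 'ROWS' [FORCE]. ROWS is JSON, a list of rows, each an object with "gripper": the gripper's target within -1 to 1 (shut at 1, half-way at 0, fully open at -1); "xyz": the shift along the world's x, y, z in units of 0.8 m (1.0 is 0.8 m), a list of three; "angular": the turn, a rotation vector about the world's x, y, z in units of 90 degrees (1.0 is 90 degrees), a list of three. A call has 1 to 12 rows; each row shifts and turns the commanded pose from where the row before left it; what a row does not reach is not made up. A row lasts 1/12 s, in which the tool goes at most 41.7 mm and 7.16 degrees, less where a joint would pass 70% of its speed; a pose out of reach is approached as far as the arm can. A call with a number of a shift or a turn outside -1 to 1 is refused whole. A call with a gripper value outside its range is refused whole. The fingers move at their own pace and stop on an object; FORCE is the grip in N (left out, the last holds). Time passes only in rows, so rows that do not move let the fingers close. It gives the time, the measured TCP pose, the force, the opening and the grip force at its end, in the units of the state.
- ctrl.read_state(): the state, without advancing time (a new reading comes with each control period).
- eyes.snapshot(name): name is "scene" or "top" or "wrist"; returns a dict with "pixels" (420x560x3 uint8, red, green, blue), "camera_matrix" (3x3 intrinsics, pixels), "extrinsics" (4x4, takes a point from camera to world coordinates); the wrist camera has in their place "T_tool_cam" (4x4, takes a point from camera to tool coordinates, whose origin is the TCP and whose axes are the flange's). Camera axes: x right, y down, z forward; pixel columns grow to the right and rows downward; lengths in m; the calibration is good to about 2 mm. A picture is of the moment at which its call begins: read the wrist's pose just before it. There is no depth.
- ctrl.job_done(): hands the job in; it is judged then, once.
Trained networks look in a picture, given as the dict that the camera call returned (one of the last four; its "shot" number tells which), for a name from the list of things; names that differ only in an ending like _2 or _b are one class to them, and where a whole thing is asked for, a point or a joint stands for the part that bears it (a point fixed in the world has none). Each returns a list of dicts, best first, with "conf" (0 to 1); they miss things now and then, are a little off and sometimes report something else, mostly with a low value. They report only what shows in the picture. A call takes as long as a camera call. They do not tell look-alikes from the thing itself.
- eyes.outline_of(picture, query): "mask" (420x560 bool, what is visible of it).
- eyes.tip_of(picture, query): "point" ([x, y, z] in m, in world coordinates, good to about 4 mm: a listed point, or the origin of a listed thing).
The state is a dict: "time": time; "joint_positions": joint angles; "qvel": joint speeds; "joint_torque": joint torques, N m; "position": TCP position; "ee_rot": TCP orientation; "ft_force": force on the tool from outside, world axes, zero at the start; "wrist_torque": the same for the moment, N m; "grip_width": finger opening in m; "gripper_force": force on a finger pad.
Only numpy, scipy, OpenCV 4.12 (cv2) and the standard library are available. Lean on these libraries where they do the work, as an engineer would, in place of code of your own. Each camera call takes 0.05 s, during which the arm holds its last target. There are 200 camera calls.

## Working session

There is one attempt and no reset: what is moved stays moved. The work goes in short steps, Python scripts to look and compute and a shell command to move; the robot and the scene stay as the last step left them, time stands still between calls to the robot, and variables do not carry over. Pictures are saved under pics/ and viewed, at most 10 in all, crops included, and the job is handed in when it is done.

```bash
mkdir -p pics
cat > h.py <<'E'
import numpy as np, cv2
from rig import ctrl, eyes
def save(p,n): cv2.imwrite('pics/'+n,cv2.cvtColor(p['pixels'],cv2.COLOR_RGB2BGR))
def proj(p,X):
    T=np.linalg.inv(p['extrinsics']); c=T[:3,:3]@np.array(X)+T[:3,3]; u=p['camera_matrix']@c; return (u[:2]/u[2]).round(0)
E
python3 - <<'E'
from h import *
s=ctrl.read_state(); print({k:np.round(s[k],3) for k in ('time','position','ee_rot','ft_force','grip_width')})
ps={n:eyes.snapshot(n) for n in('scene','top')}
for n,p in ps.items():
    save(p,n+'0.png')
    for q in('push_face','carrier','window','guard','lever_pad','press','dropper_bottle','sample_cup','forceps'):
        for r in eyes.tip_of(p,q)[:3]: print(n,q,np.round(r['point'],3),round(r['conf'],2),proj(p,r['point']))
E
```

```text
{'time': np.float64(0.0), 'position': array([ 0.209, -0.694,  0.23 ]), 'ee_rot': array([-3.14 ,  0.   ,  0.293]), 'ft_force': array([-0.415,  0.28 , -0.481]), 'grip_width': np.float64(0.085)}
scene push_face [ 0.43  -0.182  0.037] 0.83 [280. 268.]
scene push_face [0.324 0.238 0.023] 0.63 [129. 227.]
scene carrier [ 0.513 -0.219  0.013] 0.85 [319. 270.]
scene carrier [ 0.401  0.265 -0.002] 0.64 [152. 225.]
scene window [ 0.582 -0.25   0.131] 0.66 [354. 214.]
scene guard [ 0.587 -0.248 -0.004] 0.85 [349. 269.]
scene lever_pad [ 0.578 -0.249  0.109] 0.62 [352. 224.]
scene press [ 0.576 -0.25  -0.   ] 0.95 [347. 270.]
scene dropper_bottle [ 0.517 -0.098  0.   ] 0.47 [278. 255.]
scene dropper_bottle [ 0.58  -0.251  0.11 ] 0.17 [353. 224.]
scene sample_cup [ 0.402 -0.301 -0.001] 0.89 [317. 316.]
scene sample_cup [ 0.432 -0.181  0.034] 0.41 [280. 269.]
scene forceps [ 0.726 -0.087 -0.001] 0.4 [328. 228.]
top push_face [0.324 0.236 0.021] 0.94 [168. 315.]
top push_face [ 0.427 -0.18   0.036] 0.75 [325. 279.]
top carrier [ 0.511 -0.226  0.012] 0.97 [342. 247.]
top carrier [ 0.58  -0.25  -0.001] 0.66 [351. 222.]
top window [ 0.586 -0.25   0.131] 0.88 [358. 216.]
top guard [ 0.584 -0.247 -0.002] 0.95 [350. 220.]
top lever_pad [ 0.578 -0.256  0.11 ] 0.85 [359. 220.]
top press [ 0.578 -0.255  0.001] 0.68 [353. 223.]
top dropper_bottle [ 0.517 -0.093 -0.002] 0.55 [293. 244.]
top sample_cup [ 0.404 -0.299  0.003] 0.65 [369. 288.]
top forceps [ 0.72  -0.084  0.002] 0.43 [291. 170.]
```

```bash
cd pics; python3 -c "
import cv2,numpy as np
a=[cv2.imread(n+'0.png') for n in('scene','top')]
cv2.imwrite('both.png',cv2.resize(np.hstack(a),(800,300),interpolation=cv2.INTER_AREA))"
```

```text
(no output)
```

View pics/top0.png

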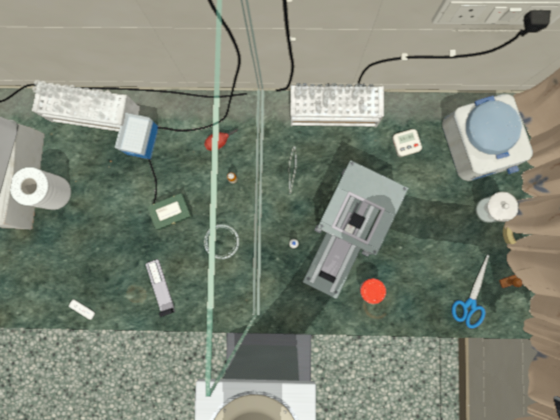

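View pics/scene0.png

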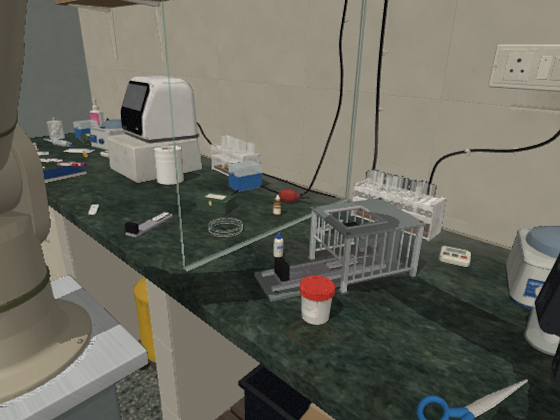

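Two carrier-type candidates: the one in the press at top pixel (330,265), and a look-alike at (160,287) left of the glass partition. The one in the press fits, because it lies between the rails and is 46 mm short of home. I'll check that in one crop and get the yaw from the outlines.

Run:
```python
from h import *
p=eyes.snapshot('top'); K=p['camera_matrix'];E=p['extrinsics']
def unproj(uv,z):
    d=E[:3,:3]@np.linalg.inv(K)@np.array([*uv,1.]); return E[:3,3]+d*(z-E[2,3])/d[2]
for q,z in(('guard',.128),('press',.01),('carrier',.01),('window',.128)):
    for r in eyes.outline_of(p,q)[:2]:
        m=r['mask'].astype(np.uint8); c=max(cv2.findContours(m,0,1)[0],key=cv2.contourArea)
        P=np.array([unproj(x[0],z)[:2] for x in c]); R=cv2.minAreaRect((P*1000).astype(np.float32)); print(q,round(r['conf'],2),np.round(R[0]),np.round(R[1]),round(R[2],1))
im=p['pixels'][155:305,290:415]; im=cv2.resize(im,None,fx=4,fy=4,interpolation=cv2.INTER_CUBIC); b=p['pixels'][250:325,60:200]
b=cv2.resize(b,None,fx=2,fy=2); o=np.zeros((600,790,3),np.uint8);o[:,:500]=im;o[:150,505:785]=b
cv2.imwrite('pics/crop1.png',o[:,:,::-1])
```

```text
guard 0.83 [ 603. -258.] [161. 197.] 64.2
guard 0.54 [ 480. -193.] [ 46. 108.] 66.7
press 0.59 [ 463. -195.] [103. 151.] 64.9
carrier 0.96 [ 477. -204.] [ 48. 117.] 67.3
carrier 0.56 [393. 267.] [150.  45.] 20.0
window 0.65 [ 604. -257.] [161. 195.] 64.5
```

View pics/crop1.png

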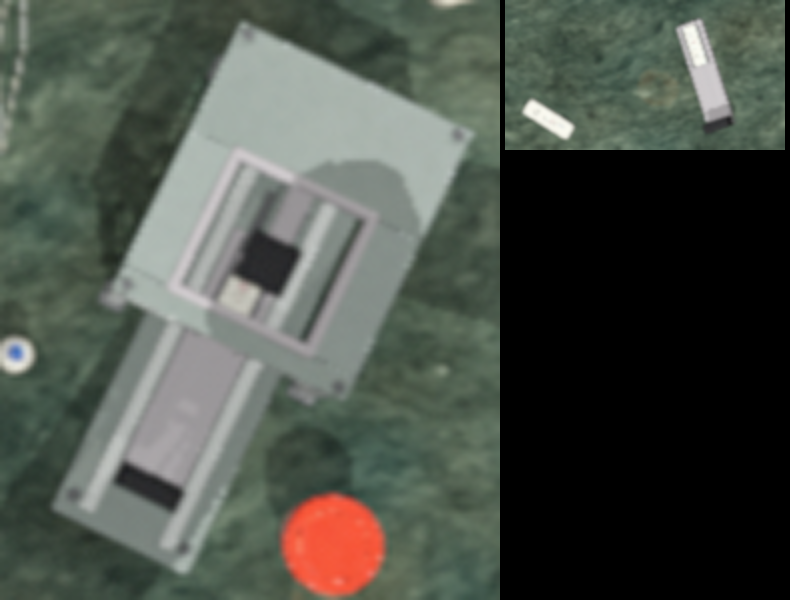

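The crop shows the wanted carrier between the rails, with its black block at crop (150,485). The look-alike is only about 150 mm long. Press yaw is about -25.3°, and push_face is at about (0.4285, -0.181). I'll move in behind the carrier at height with the fingers shut.

```bash
python3 -m handwheel '[{"gripper":1,"xyz":[0.0164,0.0437,0],"angular":[0,0,-0.039]},{"gripper":1,"xyz":[0.0164,0.0437,0],"angular":[0,0,-0.039]},{"gripper":1,"xyz":[0.0164,0.0437,0],"angular":[0,0,-0.039]},{"gripper":1,"xyz":[0.0164,0.0437,0],"angular":[0,0,-0.039]},{"gripper":1,"xyz":[0.0164,0.0437,0],"angular":[0,0,-0.039]},{"gripper":1,"xyz":[0.0164,0.0437,0],"angular":[0,0,-0.039]},{"gripper":1,"xyz":[0.0164,0.0437,0],"angular":[0,0,-0.039]},{"gripper":1,"xyz":[0.0164,0.0437,0],"angular":[0,0,-0.039]},{"gripper":1,"xyz":[0.0164,0.0437,0],"angular":[0,0,-0.039]},{"gripper":1,"xyz":[0.0164,0.0437,0],"angular":[0,0,-0.039]},{"gripper":1,"xyz":[0.0164,0.0437,0],"angular":[0,0,-0.039]},{"gripper":1,"xyz":[0.0164,0.0437,0],"angular":[0,0,-0.039]}]' 40
```

```text
time: 2.25
position: [0.3671, -0.273, 0.2316]
ee_rot: [-3.142, -0.001, -0.446]
ft_force: [0.9, 0.1, 0.9]
grip_width: 0.0003
gripper_force: 0.0
```

```bash
python3 -m handwheel '[{"gripper":1,"xyz":[0.0122,0.0322,0],"angular":[0,0,0]},{"gripper":1,"xyz":[0.0122,0.0322,0],"angular":[0,0,0]},{"gripper":1,"xyz":[0.0122,0.0322,0],"angular":[0,0,0]},{"gripper":1,"xyz":[0.0122,0.0322,0],"angular":[0,0,0]},{"gripper":1,"xyz":[0,0,0],"angular":[0,0,0]}]'
python3 - <<'E'
from h import *
s=ctrl.read_state(); from scipy.spatial.transform import Rotation as R
T=np.eye(4);T[:3,:3]=R.from_euler('xyz',s['ee_rot']).as_matrix();T[:3,3]=s['position']
p=eyes.snapshot('wrist'); save(p,'w1.png'); q=dict(p,extrinsics=T@p['T_tool_cam'])
for n in('push_face','window','lever_pad','press','guard'):
    for r in eyes.tip_of(p,n)[:2]: print(n,np.round(r['point'],4),round(r['conf'],2),proj(q,r['point']))
print('tcp px',proj(q,s['position']))
E
```

```text
time: 2.67
position: [0.4077, -0.1672, 0.2315]
ee_rot: [-3.14, -0.001, -0.436]
ft_force: [0.1, -1.0, 0.6]
grip_width: -0.0001
gripper_force: 0.0
push_face [ 0.4278 -0.1799  0.033 ] 0.98 [283. 172.]
push_face [0.3254 0.2332 0.0222] 0.57 [ 44. 364.]
window [ 0.5825 -0.2519 -0.0013] 0.72 [283.   9.]
lever_pad [ 0.512  -0.2248  0.0091] 0.22 [288.  83.]
guard [ 0.5793 -0.2537 -0.001 ] 0.84 [286.  11.]
guard [ 0.4008 -0.3    -0.0013] 0.35 [383. 146.]
tcp px [280. 268.]
```

View pics/w1.png

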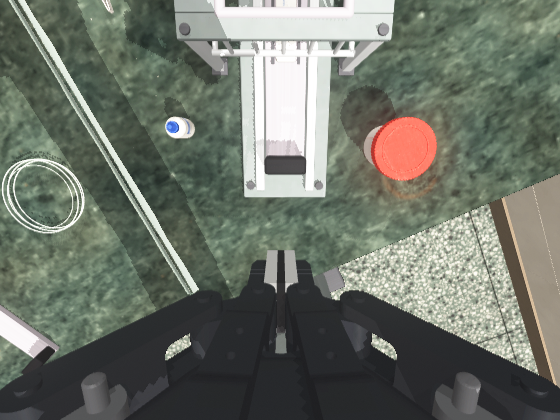

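The wrist picture shows the black block at (285,165) and the shut fingers at (281,265), so the tool is aligned apart from a lateral error of about 3 mm. I'll lower behind the block.

```bash
python3 -m handwheel '[{"gripper":1,"xyz":[-0.0065,-0.001,-0.0413],"angular":[0,0,0]},{"gripper":1,"xyz":[0,0,-0.0413],"angular":[0,0,0]},{"gripper":1,"xyz":[0,0,-0.0413],"angular":[0,0,0]},{"gripper":1,"xyz":[0,0,-0.0413],"angular":[0,0,-0.003]},{"gripper":1,"xyz":[0,0,-0.0413],"angular":[0,0,0]},{"gripper":1,"xyz":[0,0,-0.0413],"angular":[0,0,0]},{"gripper":1,"xyz":[0,0,0],"angular":[0,0,0]},{"gripper":1,"xyz":[0,0,0],"angular":[0,0,0]}]'
```

```text
time: 3.63
position: [0.4009, -0.1737, 0.0334]
ee_rot: [3.141, 0.005, -0.449]
ft_force: [0.1, -0.3, 0.8]
grip_width: -0.0003
gripper_force: 0.0
```

```bash
python3 -m handwheel '[{"gripper":1,"xyz":[0.0025,0.0056,0],"angular":[0,0,0.003]},{"gripper":1,"xyz":[0.0068,-0.0032,0],"angular":[0,0,0]},{"gripper":1,"xyz":[0.0068,-0.0032,0],"angular":[0,0,0]},{"gripper":1,"xyz":[0.0068,-0.0032,0],"angular":[0,0,0]},{"gripper":1,"xyz":[0.0068,-0.0032,0],"angular":[0,0,0]},{"gripper":1,"xyz":[0.0068,-0.0032,0],"angular":[0,0,0]},{"gripper":1,"xyz":[0,0,0],"angular":[0,0,0]}]'
```

```text
time: 4.22
position: [0.4327, -0.1819, 0.0351]
ee_rot: [-3.141, -0.0, -0.442]
ft_force: [-0.8, 0.2, -0.2]
grip_width: -0.0003
gripper_force: 0.0
```

```bash
python3 -m handwheel '[{"gripper":1,"xyz":[0.0056,-0.0027,0],"angular":[0,0,0]},{"gripper":1,"xyz":[0.0056,-0.0027,0],"angular":[0,0,0]},{"gripper":1,"xyz":[0.0056,-0.0027,0],"angular":[0,0,0]},{"gripper":1,"xyz":[0.0056,-0.0027,0],"angular":[0,0,0]},{"gripper":1,"xyz":[0,0,0],"angular":[0,0,0]}]'; python3 -m handwheel '[{"gripper":1,"xyz":[0.0034,-0.0016,0],"angular":[0,0,0]},{"gripper":1,"xyz":[0,0,0],"angular":[0,0,0]}]'; python3 -m handwheel '[{"gripper":1,"xyz":[0.0034,-0.0016,0],"angular":[0,0,0]},{"gripper":1,"xyz":[0,0,0],"angular":[0,0,0]}]'
```

```text
time: 4.63
position: [0.4503, -0.1905, 0.0345]
ee_rot: [-3.142, 0.001, -0.442]
ft_force: [-0.8, -0.3, 0.8]
grip_width: -0.0001
gripper_force: 0.0
time: 4.8
position: [0.4519, -0.1913, 0.0345]
ee_rot: [3.141, 0.002, -0.442]
ft_force: [-0.4, 0.4, -0.6]
grip_width: -0.0001
gripper_force: 0.2
time: 4.97
position: [0.4546, -0.1926, 0.0346]
ee_rot: [3.142, 0.002, -0.442]
ft_force: [-0.5, 0.1, -1.1]
grip_width: -0.0002
gripper_force: 0.5
```

```bash
python3 -m handwheel '[{"gripper":1,"xyz":[0.0034,-0.0016,0],"angular":[0,0,0]},{"gripper":1,"xyz":[0,0,0],"angular":[0,0,0]}]'; python3 -m handwheel '[{"gripper":1,"xyz":[0.0034,-0.0016,0],"angular":[0,0,0]},{"gripper":1,"xyz":[0,0,0],"angular":[0,0,0]}]'; python3 -m handwheel '[{"gripper":1,"xyz":[0.0022,-0.001,0],"angular":[0,0,0]},{"gripper":1,"xyz":[0,0,0],"angular":[0,0,0]}]'
```

```text
time: 5.13
position: [0.4574, -0.1939, 0.0346]
ee_rot: [3.142, 0.002, -0.442]
ft_force: [-0.4, 0.9, -1.9]
grip_width: -0.0
gripper_force: 0.5
time: 5.3
position: [0.4594, -0.1949, 0.0345]
ee_rot: [3.141, 0.004, -0.442]
ft_force: [-2.8, 1.7, 1.1]
grip_width: 0.0002
gripper_force: 1.4
time: 5.47
position: [0.4594, -0.1949, 0.0345]
ee_rot: [3.141, 0.007, -0.442]
ft_force: [-6.4, 3.0, 5.3]
grip_width: -0.0003
gripper_force: 3.7
```

```bash
python3 -m handwheel '[{"gripper":1,"xyz":[0.0034,-0.0016,0],"angular":[0,0,0]},{"gripper":1,"xyz":[0,0,0],"angular":[0,0,0]},{"gripper":1,"xyz":[0,0,0],"angular":[0,0,0]}]'
python3 - <<'E'
from h import *
for n in('scene','top'):
    p=eyes.snapshot(n)
    save(p,n+'1.png')
    for q in('push_face','press','window','lever_pad'):
        for r in eyes.tip_of(p,q)[:1]: print(n,q,np.round(r['point'],4),round(r['conf'],2))
    if n=='scene': cv2.imwrite('pics/c2.png',cv2.resize(p['pixels'][180:320,220:440,::-1],None,fx=3.5,fy=3.5,interpolation=cv2.INTER_CUBIC))
E
```

```text
time: 5.72
position: [0.4593, -0.195, 0.0343]
ee_rot: [3.141, 0.012, -0.442]
ft_force: [-12.1, 6.8, 9.5]
grip_width: 0.0002
gripper_force: 7.0
scene push_face [0.3257 0.2407 0.0226] 0.97
scene press [ 0.5747 -0.2507  0.0027] 0.72
scene window [ 0.5815 -0.2484  0.1289] 0.62
scene lever_pad [ 0.5799 -0.2502  0.1095] 0.42
top push_face [0.3244 0.2378 0.0248] 0.78
top press [ 5.745e-01 -2.504e-01 -4.000e-04] 0.61
top window [ 0.5846 -0.2513  0.1305] 0.91
top lever_pad [ 0.5748 -0.2544  0.1084] 0.78
```

View pics/c2.png

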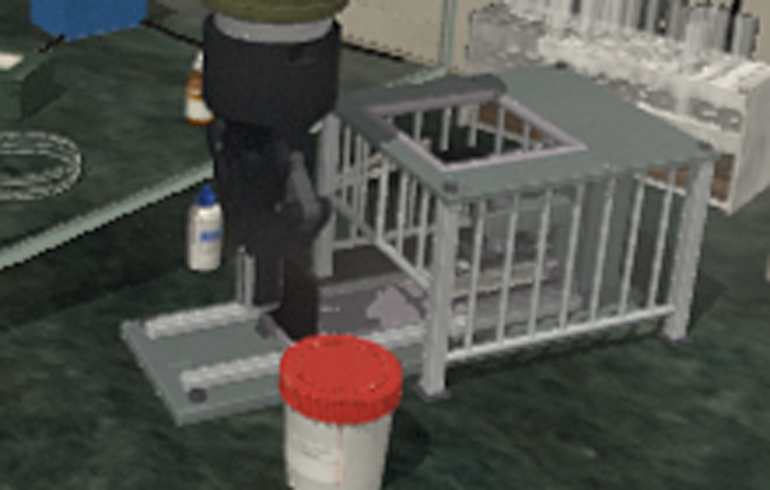

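The carrier is home: 14 N on it gave no further travel, and the stop position agrees with the vision estimate. The picture shows the fingers at the block at crop (290,300), with the cup and bottle undisturbed. I'll back off and rise.

```bash
python3 -m handwheel '[{"gripper":1,"xyz":[-0.0113,0.0054,0],"angular":[0,0,0]},{"gripper":1,"xyz":[-0.0113,0.0054,0],"angular":[0,0,0]},{"gripper":1,"xyz":[-0.0113,0.0054,0],"angular":[0,0,0]},{"gripper":1,"xyz":[0,0,0],"angular":[0,0,0]},{"gripper":1,"xyz":[0,0,0.044],"angular":[0,0,0]},{"gripper":1,"xyz":[0,0,0.044],"angular":[0,0,0]},{"gripper":1,"xyz":[0,0,0.044],"angular":[0,0,0]},{"gripper":1,"xyz":[0,0,0.044],"angular":[0,0,0]},{"gripper":1,"xyz":[0,0,0.044],"angular":[0,0,0]},{"gripper":1,"xyz":[0,0,0.044],"angular":[0,0,0]},{"gripper":1,"xyz":[0,0,0],"angular":[0,0,0]}]'
```

```text
time: 7.13
position: [0.4398, -0.1853, 0.2519]
ee_rot: [-3.14, -0.008, -0.443]
ft_force: [1.0, -0.5, -0.4]
grip_width: 0.0004
gripper_force: 0.0
```

```bash
python3 -m handwheel '[{"gripper":1,"xyz":[0.0346,-0.0167,0],"angular":[0,0,0]},{"gripper":1,"xyz":[0.0346,-0.0167,0],"angular":[0,0,0]},{"gripper":1,"xyz":[0.0346,-0.0167,0],"angular":[0,0,0]},{"gripper":1,"xyz":[0,0,0],"angular":[0,0,0]},{"gripper":1,"xyz":[0,0,0],"angular":[0,0,0]}]'
python3 - <<'E'
from h import *
s=ctrl.read_state(); from scipy.spatial.transform import Rotation as R
T=np.eye(4);T[:3,:3]=R.from_euler('xyz',s['ee_rot']).as_matrix();T[:3,3]=s['position']
p=eyes.snapshot('wrist'); save(p,'w2.png'); q=dict(p,extrinsics=T@p['T_tool_cam'])
for n in('push_face','window','lever_pad','press','guard'):
    for r in eyes.tip_of(p,n)[:1]: print(n,np.round(r['point'],4),round(r['conf'],2),proj(q,r['point']))
print(s['position'],'tcp px',proj(q,s['position']))
E
```

```text
time: 7.55
position: [0.5211, -0.2246, 0.2454]
ee_rot: [3.141, 0.002, -0.443]
ft_force: [-0.6, 0.6, -0.9]
grip_width: 0.0001
gripper_force: 0.0
push_face [ 0.4687 -0.1997  0.0339] 0.69 [280. 236.]
lever_pad [ 0.5752 -0.2506  0.1081] 0.92 [280. 139.]
press [ 5.809e-01 -2.498e-01 -4.000e-04] 0.6 [278. 133.]
[ 0.52105704 -0.22463878  0.24535687] tcp px [280. 268.]
```

View pics/w2.png

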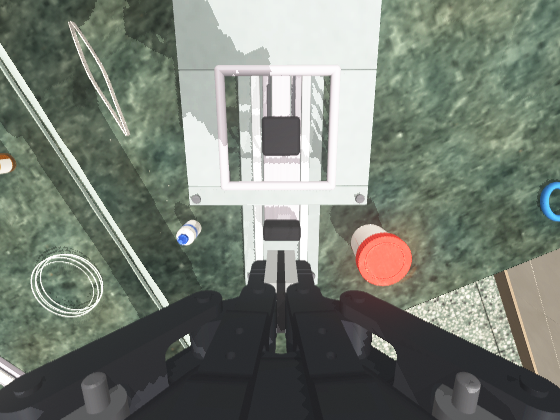

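The wrist picture shows the pad at (281,136), well inside the window centred at (278,127). The push block is at (281,230) and still home, at x = -120 mm. I'll move over the pad and stop above the sheet to check.

```bash
python3 -m handwheel '[{"gripper":1,"xyz":[0.035,-0.0171,0],"angular":[0,0,0]},{"gripper":1,"xyz":[0.035,-0.0171,0],"angular":[0,0,0]},{"gripper":1,"xyz":[0,0,-0.04],"angular":[0,0,0]},{"gripper":1,"xyz":[0,0,-0.04],"angular":[0,0,0]},{"gripper":1,"xyz":[0,0,-0.025],"angular":[0,0,0]},{"gripper":1,"xyz":[0,0,0],"angular":[0,0,0]},{"gripper":1,"xyz":[0,0,0],"angular":[0,0,0]}]'
```

```text
time: 8.43
position: [0.5753, -0.2512, 0.1614]
ee_rot: [3.141, 0.005, -0.442]
ft_force: [-0.7, 0.6, 0.1]
grip_width: 0.0001
gripper_force: 0.0
```

```bash
python3 -m handwheel '[{"gripper":1,"xyz":[0.0022,-0.001,-0.02],"angular":[0,0,0]},{"gripper":1,"xyz":[0,0,-0.02],"angular":[0,0,0]},{"gripper":1,"xyz":[0,0,-0.014],"angular":[0,0,0]},{"gripper":1,"xyz":[0,0,0],"angular":[0,0,0]},{"gripper":1,"xyz":[0,0,0],"angular":[0,0,0]}]'; python3 -m handwheel '[{"gripper":1,"xyz":[0,0,-0.006],"angular":[0,0,0]},{"gripper":1,"xyz":[0,0,-0.006],"angular":[0,0,0]},{"gripper":1,"xyz":[0,0,-0.006],"angular":[0,0,0]},{"gripper":1,"xyz":[0,0,0],"angular":[0,0,0]},{"gripper":1,"xyz":[0,0,0],"angular":[0,0,0]}]'
```

```text
time: 8.85
position: [0.578, -0.2524, 0.1194]
ee_rot: [3.142, 0.002, -0.442]
ft_force: [-0.0, 0.3, 0.8]
grip_width: -0.0001
gripper_force: 0.0
time: 9.27
position: [0.5782, -0.2525, 0.1045]
ee_rot: [3.142, 0.002, -0.442]
ft_force: [1.0, -0.1, 5.0]
grip_width: 0.0002
gripper_force: 2.3
```

```bash
python3 -m handwheel '[{"gripper":1,"xyz":[0,0,-0.006],"angular":[0,0,0]},{"gripper":1,"xyz":[0,0,-0.006],"angular":[0,0,0]},{"gripper":1,"xyz":[0,0,0],"angular":[0,0,0]},{"gripper":1,"xyz":[0,0,0],"angular":[0,0,0]}]'; python3 -m handwheel '[{"gripper":1,"xyz":[0,0,-0.005],"angular":[0,0,0]},{"gripper":1,"xyz":[0,0,0],"angular":[0,0,0]},{"gripper":1,"xyz":[0,0,0],"angular":[0,0,0]}]';  python3 -m handwheel '[{"gripper":1,"xyz":[0,0,-0.004],"angular":[0,0,0]},{"gripper":1,"xyz":[0,0,0],"angular":[0,0,0]},{"gripper":1,"xyz":[0,0,0],"angular":[0,0,0]}]'
```

```text
time: 9.6
position: [0.5784, -0.2525, 0.0952]
ee_rot: [-3.142, 0.001, -0.442]
ft_force: [0.0, -0.5, 8.4]
grip_width: -0.0001
gripper_force: 3.9
time: 9.85
position: [0.5786, -0.2527, 0.0935]
ee_rot: [-3.141, -0.0, -0.443]
ft_force: [-6.3, 3.3, 27.5]
grip_width: 0.0001
gripper_force: 13.9
time: 10.1
position: [0.5787, -0.2528, 0.0925]
ee_rot: [-3.141, -0.001, -0.443]
ft_force: [-12.0, 5.4, 50.9]
grip_width: -0.0
gripper_force: 25.6
```

The lever is on its hard stop. I'll ease off to a moderate hold and look.

```bash
python3 -m handwheel '[{"gripper":1,"xyz":[0,0,-0.0],"angular":[0,0,0]},{"gripper":1,"xyz":[0,0,0.003],"angular":[0,0,0]},{"gripper":1,"xyz":[0,0,0],"angular":[0,0,0]},{"gripper":1,"xyz":[0,0,0],"angular":[0,0,0]},{"gripper":1,"xyz":[0,0,0],"angular":[0,0,0]}]'
python3 - <<'E'
from h import *
s=ctrl.read_state();print(s['position'],s['ft_force'])
o=[]
for n,c in(('scene',(150,320,220,440)),('top',(150,320,260,430))):
    p=eyes.snapshot(n); i=p['pixels'][c[0]:c[1],c[2]:c[3],::-1]; o.append(cv2.resize(i,None,fx=2,fy=2,interpolation=cv2.INTER_CUBIC))
    for q in('push_face','lever_pad','sample_cup','dropper_bottle','forceps'):
        for r in eyes.tip_of(p,q)[:2]: print(n,q,np.round(r['point'],3),round(r['conf'],2))
cv2.imwrite('pics/end.png',np.hstack(o))
E
```

```text
time: 10.52
position: [0.5786, -0.2527, 0.0932]
ee_rot: [-3.141, -0.001, -0.443]
ft_force: [-7.1, 4.9, 33.0]
grip_width: 0.0001
gripper_force: 16.8
[ 0.57863376 -0.2526735   0.09320702] [-7.12088303  4.87533771 32.98123596]
scene push_face [0.328 0.239 0.022] 0.93
scene push_face [ 0.475 -0.204  0.034] 0.78
scene lever_pad [ 0.578 -0.252  0.092] 0.42
scene sample_cup [ 0.402 -0.302 -0.002] 0.68
scene sample_cup [ 0.577 -0.25   0.   ] 0.3
scene dropper_bottle [ 0.513 -0.098  0.002] 0.71
scene dropper_bottle [ 0.579 -0.249  0.092] 0.36
scene forceps [ 0.723 -0.089 -0.   ] 0.42
scene forceps [ 0.4   -0.303 -0.001] 0.37
top push_face [0.323 0.238 0.024] 0.68
top push_face [ 0.47  -0.202  0.035] 0.63
top dropper_bottle [ 0.518 -0.091 -0.004] 0.62
top forceps [ 0.724 -0.085  0.004] 0.41
```

View pics/end.png

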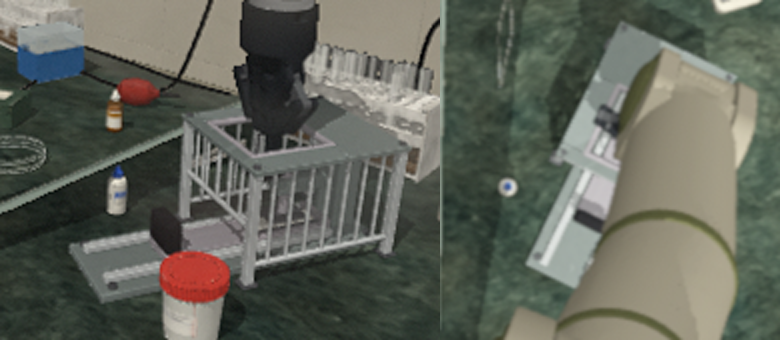

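The final picture shows the fingers through the window at (270,130), clear of its edges. The block at (165,230) is home and the bystanders are in place. The pad is at 92–93 mm.

```bash
python3 -c "
from rig import ctrl
print(ctrl.job_done())"
```

```text
the job is handed in; nothing more can be done
None
```

I handed the job in at about 11 s: the carrier is home against its end stop, the lever is held fully down through the window at about 33 N, and I saw no contact with the guard and no bystander moved.

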